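# Load a battery behind a push-push hatch

### The arm

A 7-joint arm with a two-finger parallel gripper is mounted at the origin on the work surface. World frame = base frame: x ahead of the robot, y to its left, z up, the work surface at z = 0. Lengths are in mm, angles in rad, forces in N, time in s.
With the tool pointing down it reaches from about 400 to 900 mm from the base axis. Payload 5.6 kg.
Tool frame: the origin (TCP) lies midway between the tips of the shut fingers; the grasp point (between the pads) lies 19 mm behind it (ctrl.grip_point_offset is the distance from the TCP to the grasp point, in mm); z points along the fingers, y is the direction in which the jaws open and shut (so a half turn about z gives the same grasp; the last joint's range is limited). The gripper opens to 92 mm and grips with 3 to 60 N. Pads are 20 mm wide; open, the fingers measure 128 mm over their backs; the gripper's body (75 mm by 189 mm) begins 69 mm behind the grasp point.
Start: joints at [-1.311, 0.468, -0.012, 1.603, 0.006, 1.071, -0.056], TCP at [193.867, 620.423, 214.592] pointing down, gripper open.
Joint ranges: [-2.53, 2.53], [-0.31, 2.02], [-1.57, 1.55], [0.28, 2.44], [-1.29, 4.43], [0.15, 1.84], [-2.92, 2.92]. Speed limits (rad/s): [2.57, 2.57, 3.14, 3.14, 3.14, 3.14, 3.14].

### API

Orientations are given as a 3x3 rotation matrix whose columns are the frame's x, y, z axes.
In Python, from bench import ctrl, eyes, job gives the robot as it stands. The module is installed in compiled form; this text tells all that it offers.
- The arm moves only by the tool send_rows, never from a script. Its argument "moves" is a list that holds one entry, the list of rows, each a list of 6 numbers: the shift along the tool's x, y, z in m, then the turn, a rotation vector about the tool's x, y, z in rad. In form: [[[dx, dy, dz, ax, ay, az], ...]]. A call has 1 to 12 rows; each row is the pose to reach, as a shift and turn from the pose measured when the call began, along the tool's axes at that moment; what a row does not reach only later rows make up. A row lasts 1/10 s, in which the tool goes at most 50 mm and 8.59 degrees, less where a joint would pass 70% of its speed; a pose out of reach is approached as far as the arm can. A call with a gripper value outside its range is refused whole. "fingers" is the opening, from 0 (shut) to 1 (fully open), set as the call begins (left out, the last holds). The fingers move at their own pace and stop on an object; "newtons" is the grip in N (left out, the last holds). Time passes only in rows, so rows that repeat a pose let the fingers close. It gives the time, the measured TCP pose, the force and the opening at its end, in the units of the state.
- ctrl.read_state(): the state, without advancing time (a new reading comes with each control period).
- eyes.snapshot(name): name is "side" or "top"; returns the picture (384x512x3 uint8, red, green, blue); there is no depth.
- eyes.get_calibration(name): a dict with "fx", "fy", "cx", "cy" (pixels), "rvec" (rotation vector, rad) and "tvec" (3), from world to camera coordinates, as OpenCV has them. Camera axes: x right, y down, z forward; pixel columns grow to the right and rows downward; lengths in mm; the calibration is good to about 2 mm. A picture is of the moment at which its call begins. get_calibration takes no time and is no camera call.
- job.finish_job(): hands the job in, once; it reports no verdict.
The state is a dict: "t": time; "q": joint angles; "dq": joint speeds; "tau": joint torques, N m; "tcp_pos": TCP position; "eef_rot": TCP orientation; "contact_force": force on the tool from outside, world axes, zero at the start; "moment": the same for the moment, N m; "finger_gap": finger opening in mm.
Only numpy, scipy, OpenCV 4.12 (cv2) and the standard library are available. Lean on these libraries where they do the work, as an engineer would, in place of code of your own. Each camera call takes 0.05 s, during which the arm holds its last target. There are 200 camera calls.

### The job

Press the control box's hatch lid down until its push-push latch lets go and the lid springs open. Set the tall battery gently down, upright, into the well inside the box until it sits on the bottom, then swing the lid shut, press it down until the latch catches, and let go: it must stay shut, flush with the box. Press by feel and not harder than 20 N, and leave the other things on the bench where they are.

Things in the scene. Friction and masses are not known exactly. Their poses are not given: they have to be found in the camera images.
- pack: the blue control box, fixed: 230 (x) x 190 (y) x 130 mm tall, front towards its -x; origin at the centre of its underside. Between its 10 mm walls the top is a hatch with an aluminium lid. Under the lid is a compartment, free from x = -50 to 85 mm and y = -85 to 85 mm (box axes), with the well in it; in front of that the latch housing, 100 mm high.
- lid (a joint): lid angle, rad: 0 latched and flush, 1.65 fully open (just past upright), negative while pressed in. Lid 185 (box x) x 165 x 8 mm, hinged on its far (+x) edge. A spring drives it fully open unless latched: 4 N at the free edge nearly shut, 2 to 3 N open. A 46 mm steel tongue under it, 20 mm from the free edge, points to the front when open.
- lid_press (a point): where to press: middle of a black rubber pad on the lid's upper face, 170 mm from the hinge (15 mm from the free edge); moves with the lid. From latched it yields at about 4 N and sinks to a rubber-bushed stop (5 N/mm) hidden 8 to 19 mm below flush, differing each time. Only at that stop does the latch change over: 10 to 15 N in all is right, over 20 N damages it.
- latch (a point): the push-push latch's slot in the top of the latch housing, 80 mm in front of the box's centre, 100 mm above the table. Pressed to the stop from latched, it frees the lid as the lid is let rise; pressed to the stop from open, it holds the lid flush when let go. Pressed clearly less far, it stays as it was (latched stays latched, open springs open again).
- lid_hinge (a point): point on the lid's hinge axis at the middle of its far edge, half way through the lid's thickness, 126 mm above the table; the axis is the box's y.
- well (a point): centre of the well's floor, 30 mm above the table, 93 mm in front of the hinge. The well is an upright rectangular hole 62 mm (box x) x 41 mm (box y), 22 mm deep, in a grey collar of 88 x 66 mm; its axes are the box's.
- battery: the tall black battery block, loose, standing upright on the bench: 56 (its x) x 36 (its y) x 62 mm tall, about 0.35 kg, grey cap on top; origin at the centre of its underside. Goes into the well either way round, its long side along the box's x. 40 mm of it stands out of the well when home.
- flat_battery: a bystander: low wide black battery, 84 x 60 x 30 mm, lying flat; origin at the centre of its underside. Wrong one: it does not fit the well.
- grease_tin: a bystander: bare metal tin, 66 mm across, 75 mm tall; origin at the centre of its underside
- spray: a bystander: spray bottle, 60 mm across, 170 mm tall; origin at the centre of its underside
- core_bit: a bystander: steel tube standing upright, 70 mm across, 100 mm tall; origin at the centre of its underside
- wrench: a bystander: wrench lying on the table; origin at the centre of its underside
- screwdriver: a bystander: screwdriver lying on the table; origin at the centre of its underside
- flange: a bystander: dark steel blade flange, 80 mm across, 30 mm tall; origin at the centre of its underside
Mind the look-alikes: they are no part of the job. What is shaped like the battery but purple or yellow is not meant.

How it is judged (in metres and radians):
On the way, in this order (a step that is already met when the one before it is completed fails the run):
1. the latch is freed by a press and the lid has sprung open (value of joint lid above 1.2 rad), for 0.2 s.
2. the battery sits home and upright in the well, the lid still open (horizontal distance between battery and well below 0.006 m and z of battery in the frame of well below 0.005 m and angle between battery's own z axis and vertical below 0.08 rad and value of joint lid above 0.9 rad), for 0.2 s.
At the end, for the whole second after the job is handed in: The lid stays latched by itself within 0.03 rad of flush and is still; the battery rests upright (within 0.08 rad) on the well's floor, within 6 mm of its centre and 5 mm of its floor (value of joint lid between -0.03 and 0.03 rad and velocity of joint lid between -0.03 and 0.03 rad/s and linear speed of battery below 0.02 m/s and horizontal distance between battery and well below 0.006 m and z of battery in the frame of well below 0.005 m and angle between battery's own z axis and vertical below 0.08 rad); the robot touches nothing.
It fails at once if the robot pushes on the lid with more than 20 N (contact force between any of the fingers, the arm and lid above 20 N).
It fails at once if the battery is dropped or rammed into the box (more than 45 N) (contact force between battery and pack above 45 N).
It fails at once if a bystander is moved by more than 40 mm (distance of any of flat_battery, grease_tin, spray, core_bit, wrench, screwdriver, flange from where it was at the start of the episode above 0.04 m).
It also fails if it takes over 72 s, if anything falls off the work surface, if the arm or the gripper's body presses on something with over 40 N, if the wrist force passes 120 N, or if a joint passes its speed limit or range.

## Working session

There is one attempt and no reset: what is moved stays moved. The work goes in short steps, Python scripts to look and compute and a tool call to move; the robot and the scene stay as the last step left them, time stands still between calls to the robot, and variables do not carry over. Pictures are saved under pics/ and viewed, about 8 in all and at most 12, crops included, and the job is handed in when it is done.

Besides the shell and the picture viewer there is one more tool, called as a command line: name --argument value ..., lists and objects as JSON in quotes. send_rows: Moves the arm, as the interface text tells. Its arguments: {"type":"object","properties":{"moves":{"type":"array","items":{"type":"array","items":{"type":"array","items":{"type":"number"}}}},"fingers":{"type":"number"},"newtons":{"type":"number"}},"required":["moves"]}

```bash
mkdir -p pics
python3 - <<'E'
from bench import ctrl,eyes
import cv2,numpy as np
for n in("top","side"):
    cv2.imwrite(f"pics/{n}0.png",eyes.snapshot(n)[:,:,::-1])
    c=eyes.get_calibration(n);print(n,c)
    R=cv2.Rodrigues(np.array(c["rvec"],float))[0];print(-R.T@np.array(c["tvec"],float).ravel())
s=ctrl.read_state();print({k:np.round(s[k],3).tolist() for k in s})
E
```

```text
top {'fx': 470.96716296836297, 'fy': 470.96716296836297, 'cx': 258.9003204562456, 'cy': 190.96317936915128, 'rvec': array([ 2.11437037, -2.12328402,  0.17928829]), 'tvec': array([-3.59467181e-01,  5.91239287e+02,  1.31427466e+03])}
[ 341.79776035  -22.05631241 1399.84631412]
side {'fx': 365.17910373008664, 'fy': 365.17910373008664, 'cx': 250.7330615641139, 'cy': 188.24226418538402, 'rvec': array([ 0.16662541, -2.75732375,  1.39410767]), 'tvec': array([ 576.59297191,  145.43358423, 1310.14074966])}
[ 464.61226444 1030.14287647  890.51685238]
{'t': 0.1, 'q': [-1.311, 0.468, -0.012, 1.604, 0.006, 1.071, -0.056], 'dq': [0.001, -0.003, -0.0, -0.001, -0.0, 0.001, 0.0], 'tau': [0.001, -52.165, -0.013, -24.437, -0.057, 0.014, 0.0], 'tcp_pos': [193.759, 619.906, 213.744], 'eef_rot': [[-0.954, 0.298, -0.0], [0.298, 0.954, -0.002], [-0.0, -0.002, -1.0]], 'contact_force': [-0.34, 0.28, -0.091], 'moment': [0.022, 0.026, -0.044], 'finger_gap': 91.744}
```

View pics/top0.png

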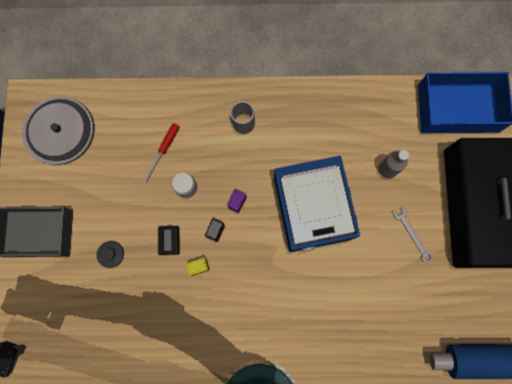

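View pics/side0.png

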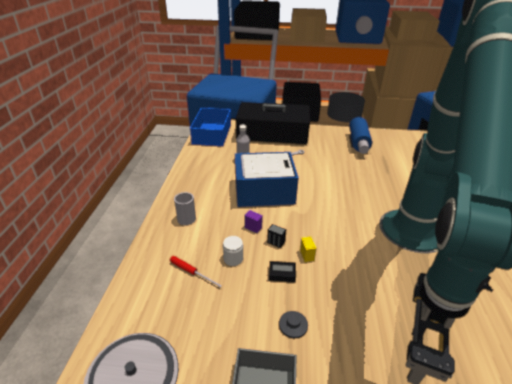

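Top view: the candidates are the black upright block (215,230), the low wide flat battery (168,240), a purple block (237,200) and a yellow block (197,266). I choose (215,230), black with a grey cap. The box is at (316,204), with its pad at (323,231) on the robot side. Next, a close crop to check that.

Run:
```python
import cv2
i=cv2.imread("pics/top0.png")
a=cv2.resize(i[205:255,190:240],None,fx=8,fy=8,interpolation=cv2.INTER_CUBIC)
b=cv2.resize(i[152:256,268:364],None,fx=4,fy=4,interpolation=cv2.INTER_CUBIC)
b=b[:400];cv2.imwrite("pics/crop0.png",cv2.hconcat([a,b]))
```

```text
(no output)
```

View pics/crop0.png

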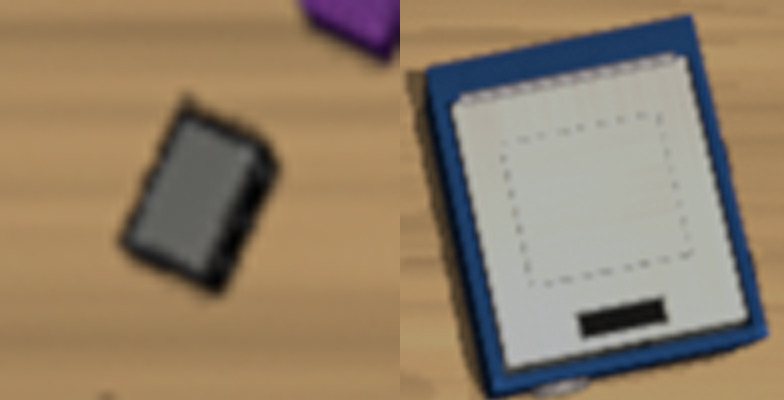

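Crop: the left half is the battery, black with a grey cap, its cap centre at crop (193,190). The right half is the box: rim corners (428,68), (690,15), (765,335), (490,392), pad at (622,318).

```bash
cat > h.py <<'E'
import cv2,numpy as np
from bench import ctrl,eyes
def cam(n):
    c=eyes.get_calibration(n);R=cv2.Rodrigues(np.array(c["rvec"],float))[0]
    K=np.array([[c["fx"],0,c["cx"]],[0,c["fy"],c["cy"]],[0,0,1]]);return K,R,np.array(c["tvec"],float).ravel()
def w(n,u,v,z):
    K,R,t=cam(n);C=-R.T@t;d=R.T@np.linalg.solve(K,[u,v,1]);return C+d*(z-C[2])/d[2]
def px(n,P):
    K,R,t=cam(n);p=K@(R@np.array(P,float)+t);return p[:2]/p[2]
def st(p=True):
    s=ctrl.read_state()
    if p: print("t",round(s["t"],2),"tcp",np.round(s["tcp_pos"],1),"F",np.round(s["contact_force"],2),"gap",round(float(s["finger_gap"]),1))
    return s
def Rdown(yaw): # tool y axis at angle yaw in the world plane, z down
    y=np.array([np.cos(yaw),np.sin(yaw),0]);z=np.array([0,0,-1.]);return np.c_[np.cross(y,z),y,z]
def rel(P,R): # shift/turn from the present pose
    from scipy.spatial.transform import Rotation as Ro
    s=st();E=np.array(s["eef_rot"]);
    print("row",np.round(E.T@(np.array(P)-s["tcp_pos"])/1000,4),np.round(Ro.from_matrix(E.T@R).as_rotvec(),4))
E
python3 - <<'E'
from h import *
f=lambda u,v,s,x,y:(x+(u+.5)/s-.5,y+(v+.5)/s-.5)
A=[w("top",*f(u,v,8,190,205),62) for u,v in[(193,190),(185,108),(258,140),(212,285),(125,240)]]
B=[w("top",*f(u-400,v,4,268,152),130) for u,v in[(428,68),(690,15),(765,335),(490,392),(622,318)]]
print(np.round(A,1));print(np.round(B,1))
print("box sides",[np.linalg.norm(B[i]-B[(i+1)%4]).round() for i in range(4)],"ctr",np.mean(B[:4],0).round(1))
# box fit: +x_box from front edge(BR,BL) to back(TL,TR)
d=(B[0]+B[1]-B[2]-B[3]);e=(B[0]-B[1]+B[3]-B[2]);print("yaw",np.arctan2(d[1],d[0]),np.arctan2(e[1],e[0])-np.pi/2)
print("bat sides",[np.linalg.norm(A[i]-A[i%4+1]).round(1) for i in range(1,5)])
d=A[1]+A[2]-A[3]-A[4];print("bat long yaw",np.arctan2(d[1],d[0]))
g=A[1]-A[4];print(np.arctan2(g[1],g[0]))
for n,u in(("side",(277,229)),):
    print(w(n,*u,62), px("side",A[0]),px("top",[*A[0][:2],62]))
print("pad px side", px("side",[*B[4][:2],130]))
E
```

```text
[[482.2 126.3  62. ]
 [511.6 129.6  62. ]
 [500.  103.3  62. ]
 [448.4 119.   62. ]
 [464.5 150.3  62. ]]
[[ 639.8  -47.6  130. ]
 [ 676.3 -229.6  130. ]
 [ 454.3 -272.2  130. ]
 [ 417.   -87.1  130. ]
 [ 466.2 -176.7  130. ]]
box sides [np.float64(186.0), np.float64(226.0), np.float64(189.0), np.float64(226.0)] ctr [ 546.9 -159.1  130. ]
yaw 0.18267551744190197 0.19874936683895905
bat sides [np.float64(28.7), np.float64(54.0), np.float64(35.1), np.float64(51.5)]
bat long yaw -0.3531812525139577
-0.4130376243916502
[477.90585604 128.49562858  62.        ] [275.74664407 228.44163964] [213.6875 228.3125]
pad px side [285.5765777  162.99097424]
```

Run:
```python
from h import *
for P in([450,250,230],[466,-177,200],[466,-177,145]): rel(P,Rdown(np.pi/2+.19))
```

```text
t 0.1 tcp [193.8 619.9 213.7] F [-0.34  0.28 -0.09] gap 91.7
row [-0.3549 -0.2767 -0.0158] [-1.600e-03 -2.000e-04 -4.929e-01]
t 0.1 tcp [193.8 619.9 213.7] F [-0.34  0.28 -0.09] gap 91.7
row [-0.4975 -0.6794  0.0149] [-1.600e-03 -2.000e-04 -4.929e-01]
t 0.1 tcp [193.8 619.9 213.7] F [-0.34  0.28 -0.09] gap 91.7
row [-0.4975 -0.6793  0.0699] [-1.600e-03 -2.000e-04 -4.929e-01]
```

send_rows --moves '[[[-0.355,-0.277,-0.016,0,0,-0.493],[-0.355,-0.277,-0.016,0,0,-0.493],[-0.355,-0.277,-0.016,0,0,-0.493],[-0.355,-0.277,-0.016,0,0,-0.493],[-0.355,-0.277,-0.016,0,0,-0.493],[-0.355,-0.277,-0.016,0,0,-0.493],[-0.355,-0.277,-0.016,0,0,-0.493],[-0.355,-0.277,-0.016,0,0,-0.493],[-0.355,-0.277,-0.016,0,0,-0.493],[-0.498,-0.679,0.015,0,0,-0.493],[-0.498,-0.679,0.015,0,0,-0.493],[-0.498,-0.679,0.015,0,0,-0.493]]]' --fingers 0

```text
t: 1.3
tcp_pos: [455.1, 98.8, 219.3]
eef_rot: [[-0.982, -0.189, -0.001], [-0.189, 0.982, -0.002], [0.001, -0.001, -1.0]]
contact_force: [1.1, -0.8, 0.3]
finger_gap: 0.5
```

Run:
```python
from h import *
rel([466,-177,190],Rdown(np.pi/2+.19));rel([466,-177,145],Rdown(np.pi/2+.19))
```

```text
t 1.3 tcp [455.1  98.8 219.3] F [ 1.12 -0.78  0.29] gap 0.5
row [ 0.0414 -0.2728  0.0297] [-0.0015 -0.0009  0.    ]
t 1.3 tcp [455.1  98.8 219.3] F [ 1.12 -0.78  0.29] gap 0.5
row [ 0.0413 -0.2727  0.0747] [-0.0015 -0.0009  0.    ]
```

send_rows --moves '[[[0.041,-0.273,0.02,0,0,0],[0.041,-0.273,0.02,0,0,0],[0.041,-0.273,0.02,0,0,0],[0.041,-0.273,0.02,0,0,0],[0.041,-0.273,0.02,0,0,0],[0.041,-0.273,0.02,0,0,0],[0.041,-0.273,0.06,0,0,0],[0.041,-0.273,0.075,0,0,0],[0.041,-0.273,0.08,0,0,0],[0.041,-0.273,0.08,0,0,0]]]'

```text
t: 2.3
tcp_pos: [466.0, -177.0, 139.2]
eef_rot: [[-0.982, -0.189, -0.002], [-0.189, 0.982, -0.001], [0.002, -0.001, -1.0]]
contact_force: [0.6, 0.4, 0.1]
finger_gap: 0.6
```

Run:
```python
from h import *
s=st();print(px("top",s["tcp_pos"]),px("side",s["tcp_pos"]))
a,b=eyes.snapshot("top"),eyes.snapshot("side")
a=cv2.resize(a[150:280,260:380],None,fx=3,fy=3,interpolation=2);b=cv2.resize(b[110:240,200:330],None,fx=3,fy=3,interpolation=2)
cv2.imwrite("pics/p1.png",cv2.hconcat([a,b])[:,:,::-1])
```

```text
t 2.3 tcp [ 466.  -177.   139.2] F [0.58 0.45 0.15] gap 0.6
[323.66670148 230.86002955] [285.78068405 160.9352728 ]
```

View pics/p1.png

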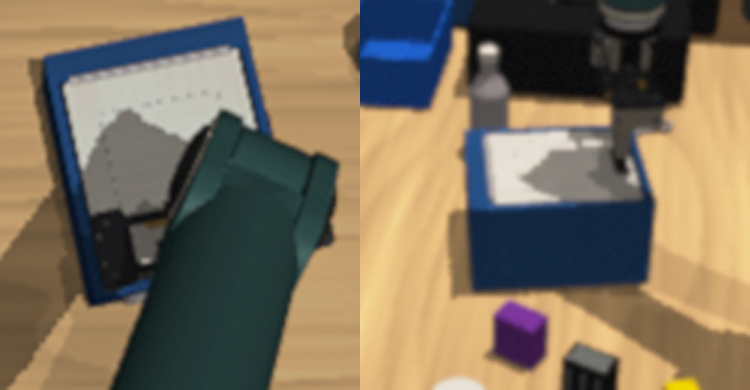

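The picture shows the closed fingertip right above the black pad (side crop, about (622,170)). I'll press by feel.

send_rows --moves '[[[0,0,0.003,0,0,0],[0,0,0.005,0,0,0],[0,0,0.007,0,0,0],[0,0,0.008,0,0,0],[0,0,0.009,0,0,0],[0,0,0.01,0,0,0],[0,0,0.011,0,0,0],[0,0,0.012,0,0,0],[0,0,0.013,0,0,0],[0,0,0.014,0,0,0],[0,0,0.015,0,0,0],[0,0,0.015,0,0,0]]]'

```text
t: 3.6
tcp_pos: [467.0, -177.2, 125.4]
eef_rot: [[-0.982, -0.189, 0.001], [-0.189, 0.982, -0.002], [-0.0, -0.002, -1.0]]
contact_force: [-1.5, -0.2, 4.3]
finger_gap: 0.4
```

send_rows --moves '[[[0,0,0.001,0,0,0],[0,0,0.002,0,0,0],[0,0,0.002,0,0,0]]]'

```text
t: 3.9
tcp_pos: [467.0, -177.2, 123.3]
eef_rot: [[-0.982, -0.189, 0.001], [-0.189, 0.982, -0.002], [-0.0, -0.002, -1.0]]
contact_force: [-0.9, 1.1, 3.8]
finger_gap: 0.0
```

send_rows --moves '[[[0,0,0.0005,0,0,0],[0,0,0.001,0,0,0],[0,0,0.001,0,0,0]]]'

```text
t: 4.2
tcp_pos: [467.1, -177.2, 122.2]
eef_rot: [[-0.982, -0.189, 0.001], [-0.189, 0.982, -0.002], [-0.0, -0.002, -1.0]]
contact_force: [-1.3, 0.7, 3.8]
finger_gap: 0.5
```

send_rows --moves '[[[0,0,0.0007,0,0,0],[0,0,0.0015,0,0,0],[0,0,0.0015,0,0,0]]]'

```text
t: 4.5
tcp_pos: [467.1, -177.2, 120.7]
eef_rot: [[-0.982, -0.189, 0.001], [-0.189, 0.982, -0.002], [-0.0, -0.002, -1.0]]
contact_force: [-0.3, 1.0, 4.6]
finger_gap: 0.3
```

send_rows --moves '[[[0,0,0.0005,0,0,0],[0,0,0.001,0,0,0],[0,0,0.001,0,0,0]]]'

```text
t: 4.8
tcp_pos: [467.1, -177.2, 119.7]
eef_rot: [[-0.982, -0.189, 0.001], [-0.189, 0.982, -0.002], [-0.0, -0.002, -1.0]]
contact_force: [-1.7, 1.1, 5.6]
finger_gap: 0.5
```

send_rows --moves '[[[0,0,0.0005,0,0,0],[0,0,0.001,0,0,0],[0,0,0.001,0,0,0]]]'

```text
t: 5.1
tcp_pos: [467.2, -177.2, 118.9]
eef_rot: [[-0.982, -0.189, 0.001], [-0.189, 0.982, -0.002], [-0.0, -0.002, -1.0]]
contact_force: [-0.9, 1.2, 7.4]
finger_gap: 0.2
```

send_rows --moves '[[[0,0,0.0005,0,0,0],[0,0,0.0008,0,0,0],[0,0,0.0008,0,0,0]]]'

```text
t: 5.4
tcp_pos: [467.2, -177.2, 118.5]
eef_rot: [[-0.982, -0.189, 0.001], [-0.189, 0.982, -0.002], [-0.001, -0.002, -1.0]]
contact_force: [-3.1, 1.3, 8.6]
finger_gap: 0.6
```

send_rows --moves '[[[0,0,0.0007,0,0,0],[0,0,0.0014,0,0,0],[0,0,0.0014,0,0,0]]]'

```text
t: 5.7
tcp_pos: [467.3, -177.2, 117.8]
eef_rot: [[-0.982, -0.189, 0.001], [-0.189, 0.982, -0.001], [-0.001, -0.001, -1.0]]
contact_force: [-3.7, 0.7, 11.3]
finger_gap: 0.2
```

send_rows --moves '[[[0,0,-0.004,0,0,0],[0,0,-0.009,0,0,0],[0,0,-0.015,0,0,0],[0.002,0,-0.025,0,0,0],[0.015,0,-0.035,0,0,0],[0.035,0,-0.045,0,0,0],[0.06,0,-0.055,0,0,0],[0.085,0,-0.065,0,0,0],[0.11,0,-0.075,0,0,0],[0.11,0,-0.075,0,0,0]]]'

```text
t: 6.7
tcp_pos: [357.1, -198.7, 193.8]
eef_rot: [[-0.982, -0.186, 0.003], [-0.186, 0.982, -0.001], [-0.003, -0.001, -1.0]]
contact_force: [0.6, -0.1, -0.0]
finger_gap: 0.6
```

Run:
```python
from h import *
s=st()
a,b=eyes.snapshot("top"),eyes.snapshot("side")
a=cv2.resize(a[140:270,200:360],None,fx=3,fy=3,interpolation=2);b=cv2.resize(b[120:250,190:290],None,fx=3,fy=3,interpolation=2)
cv2.imwrite("pics/p2.png",cv2.hconcat([a,b])[:,:,::-1])
```

```text
t 6.7 tcp [ 357.1 -198.7  193.8] F [ 0.56 -0.1  -0.02] gap 0.6
```

View pics/p2.png

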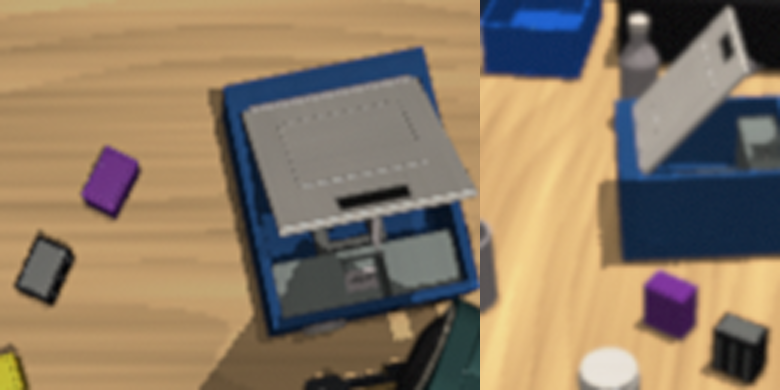

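The lid was caught mid-swing at about 45° and rising; the battery and purple block are untouched. Moving to the battery.

```bash
cat >> h.py <<'E'
def Rt(yaw,th): # long axis heading yaw, tool leans back by th
    b=np.array([np.cos(yaw),np.sin(yaw),0]);y=np.array([-np.sin(yaw),np.cos(yaw),0])
    z=np.sin(th)*b-np.cos(th)*np.array([0,0,1.]);return np.c_[np.cross(y,z),y,z]
def grasp(G,yaw,th): # rel move putting the grasp point at G
    R=Rt(yaw,th);rel(np.array(G)+ctrl.grip_point_offset*R[:,2],R)
E
python3 - <<'E'
from h import *
for z in(170,120):grasp([480.5,127.5,z],-.38,.15)
E
```

```text
t 6.8 tcp [ 359.6 -198.   193.2] F [-0.4  -0.11 -0.51] gap 0.8
row [-0.1824  0.2954  0.0417] [ 0.0418 -0.1428  0.5689]
t 6.8 tcp [ 359.6 -198.   193.2] F [-0.4  -0.11 -0.51] gap 0.8
row [-0.1823  0.2955  0.0917] [ 0.0418 -0.1428  0.5689]
```

send_rows --moves '[[[0.0,0.05,0.0,0,0,0.1],[0.0,0.1,0.0,0,0,0.2],[-0.05,0.15,0.0,0,0,0.3],[-0.182,0.295,0.03,0.042,-0.143,0.569],[-0.182,0.295,0.042,0.042,-0.143,0.569],[-0.182,0.295,0.042,0.042,-0.143,0.569],[-0.182,0.295,0.042,0.042,-0.143,0.569],[-0.182,0.295,0.042,0.042,-0.143,0.569],[-0.182,0.295,0.07,0.042,-0.143,0.569],[-0.182,0.295,0.09,0.042,-0.143,0.569],[-0.182,0.295,0.09,0.042,-0.143,0.569]]]' --fingers 0.85 --newtons 25

```text
t: 7.9
tcp_pos: [481.1, 126.7, 99.8]
eef_rot: [[-0.92, 0.369, 0.133], [0.364, 0.929, -0.058], [-0.145, -0.005, -0.989]]
contact_force: [0.2, 0.3, 0.2]
finger_gap: 78.0
```

Run:
```python
from h import *
grasp([480.5,127.5,85],-.38,.15);grasp([480.5,127.5,48],-.38,.15)
a,b=eyes.snapshot("top"),eyes.snapshot("side")
a=cv2.resize(a[150:260,200:370],None,fx=3,fy=3,interpolation=2);b=cv2.resize(b[165:275,210:310],None,fx=3,fy=3,interpolation=2)
cv2.imwrite("pics/p3.png",cv2.hconcat([a,b])[:,:,::-1])
```

```text
t 7.9 tcp [481.1 126.7  99.8] F [0.18 0.33 0.2 ] gap 78.0
row [0.0029 0.0007 0.0333] [-0.0043 -0.0047  0.0029]
t 7.9 tcp [481.1 126.7  99.8] F [0.18 0.33 0.2 ] gap 78.0
row [0.0082 0.0009 0.0699] [-0.0043 -0.0047  0.0029]
```

View pics/p3.png

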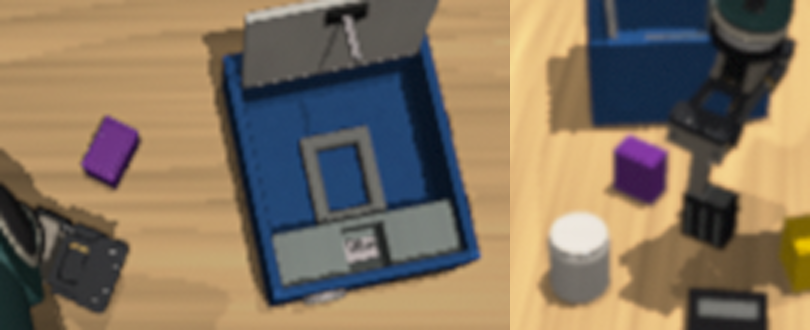

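Picture: the lid is fully open, and the well's hole corners are at crop (317,153), (356,145), (370,205), (330,212). The gripper is over the black battery. I'll descend and grip.

send_rows --moves '[[[0.003,0.0007,0.033,-0.004,-0.005,0.003],[0.008,0.0009,0.055,-0.004,-0.005,0.003],[0.008,0.0009,0.07,-0.004,-0.005,0.003],[0.008,0.0009,0.07,-0.004,-0.005,0.003]]]'

```text
t: 8.4
tcp_pos: [485.4, 125.6, 32.0]
eef_rot: [[-0.917, 0.374, 0.143], [0.369, 0.928, -0.055], [-0.153, 0.002, -0.988]]
contact_force: [0.2, 0.7, 0.2]
finger_gap: 77.9
```

send_rows --moves '[[[0,0,0,0,0,0],[0,0,0,0,0,0],[0,0,0,0,0,0],[0,0,0,0,0,0],[0,0,0,0,0,0],[0,0,0,0,0,0],[0,0,0,0,0,0],[0,0,0,0,0,0]]]' --fingers 0 --newtons 25

```text
t: 9.2
tcp_pos: [485.6, 125.8, 32.3]
eef_rot: [[-0.917, 0.373, 0.143], [0.369, 0.928, -0.055], [-0.153, 0.003, -0.988]]
contact_force: [-0.8, -0.3, 5.6]
finger_gap: 35.8
```

Run:
```python
from h import *
s=st();print(np.round(s["eef_rot"],3))
B=[w("top",*(200+(u+.5)/3-.5,150+(v+.5)/3-.5),52) for u,v in[(317,153),(356,145),(370,205),(330,212),(300,137),(370,125)]]
print(np.round(B,1),np.mean(B[:4],0),[np.linalg.norm(B[i]-B[(i+1)%4]).round() for i in range(4)])
for y in(.18,.19,.2): print("pred",np.array([546.9,-159.1])-8*np.array([np.cos(y),np.sin(y)]))
e=B[4]-B[5];print("collar yaw",np.arctan2(e[1],e[0])-np.pi/2,np.linalg.norm(e))
```

```text
t 9.2 tcp [485.6 125.8  32.3] F [-0.77 -0.29  5.61] gap 35.8
[[-0.917  0.373  0.143]
 [ 0.369  0.928 -0.055]
 [-0.153  0.003 -0.988]]
[[ 562.3 -137.2   52. ]
 [ 570.  -175.    52. ]
 [ 511.6 -186.9   52. ]
 [ 505.  -148.4   52. ]
 [ 578.1 -121.1   52. ]
 [ 589.5 -189.    52. ]] [ 537.22990052 -161.8656488    52.        ] [np.float64(39.0), np.float64(60.0), np.float64(39.0), np.float64(58.0)]
pred [ 539.02925046 -160.53223659]
pred [ 539.04396612 -160.61087116]
pred [ 539.05946738 -160.68935465]
collar yaw 0.16668713603218155 68.86507931979318
```

Run:
```python
from h import *
grasp([482.9,126.8,200],-.382,.153);grasp([538.5,-161,216],.187,.153)
```

```text
t 9.2 tcp [485.6 125.8  32.3] F [-0.77 -0.29  5.61] gap 35.8
row [-0.0229  0.0004 -0.1475] [ 0.0026  0.0008 -0.001 ]
t 9.2 tcp [485.6 125.8  32.3] F [-0.77 -0.29  5.61] gap 35.8
row [-0.1821 -0.2443 -0.1396] [-0.0844  0.0016 -0.5633]
```

send_rows --moves '[[[-0.002,0,-0.01,0,0,0],[-0.006,0,-0.04,0,0,0],[-0.012,0,-0.08,0,0,0],[-0.018,0,-0.12,0,0,0],[-0.023,0,-0.147,0,0,0],[-0.04,-0.02,-0.155,-0.01,0,-0.06],[-0.06,-0.06,-0.153,-0.02,0,-0.15],[-0.083,-0.1,-0.15,-0.034,0,-0.25],[-0.108,-0.14,-0.147,-0.05,0,-0.35],[-0.135,-0.18,-0.144,-0.064,0,-0.45],[-0.165,-0.22,-0.141,-0.078,0.001,-0.53],[-0.182,-0.244,-0.14,-0.084,0.002,-0.563]]]'

```text
t: 10.4
tcp_pos: [538.5, -151.8, 197.5]
eef_rot: [[-0.97, -0.19, 0.148], [-0.188, 0.982, 0.03], [-0.151, 0.001, -0.988]]
contact_force: [2.1, 0.7, -2.2]
finger_gap: 36.1
```

Run:
```python
from h import *
grasp([538.5,-161,216],.187,.153);grasp([538.5,-161,150],.187,.153);grasp([538.5,-161,107],.187,.153)
a,b=eyes.snapshot("top"),eyes.snapshot("side")
a=cv2.resize(a[130:270,250:380],None,fx=3,fy=3,interpolation=2);b=cv2.resize(b[80:220,210:330],None,fx=3,fy=3,interpolation=2)
cv2.imwrite("pics/p4.png",cv2.hconcat([a,b])[:,:,::-1])
```

```text
t 10.4 tcp [ 538.5 -151.8  197.5] F [ 2.13  0.66 -2.16] gap 36.1
row [-0.0011 -0.0091  0.0002] [ 0.0018 -0.0011  0.0042]
t 10.4 tcp [ 538.5 -151.8  197.5] F [ 2.13  0.66 -2.16] gap 36.1
row [ 0.0089 -0.0092  0.0654] [ 0.0018 -0.0011  0.0042]
t 10.4 tcp [ 538.5 -151.8  197.5] F [ 2.13  0.66 -2.16] gap 36.1
row [ 0.0154 -0.0092  0.1079] [ 0.0018 -0.0011  0.0042]
```

View pics/p4.png

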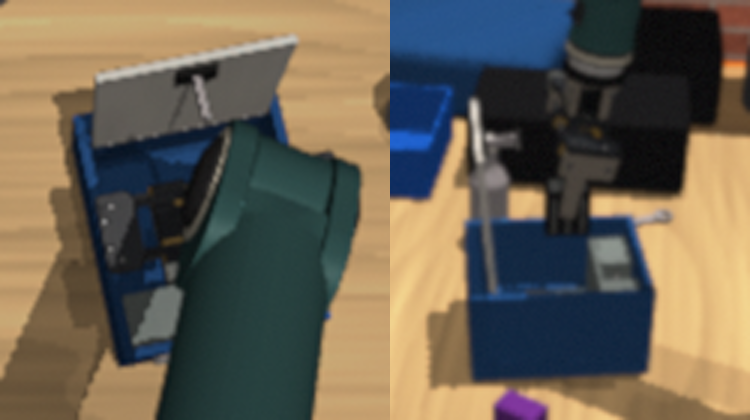

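The battery is held over the open box (side crop, around (568,205)), clear of the lid and tongue. Lowering to just above the collar.

send_rows --moves '[[[-0.001,-0.009,0,0.002,-0.001,0.004],[-0.001,-0.009,0,0.002,-0.001,0.004],[0.004,-0.0092,0.03,0.002,-0.001,0.004],[0.009,-0.0092,0.065,0.002,-0.001,0.004],[0.013,-0.0092,0.09,0.002,-0.001,0.004],[0.0154,-0.0092,0.107,0.002,-0.001,0.004],[0.0154,-0.0092,0.107,0.002,-0.001,0.004],[0.0154,-0.0092,0.107,0.002,-0.001,0.004]]]'

```text
t: 11.3
tcp_pos: [542.0, -168.5, 90.3]
eef_rot: [[-0.973, -0.172, 0.152], [-0.171, 0.985, 0.021], [-0.153, -0.005, -0.988]]
contact_force: [-0.5, -0.2, -2.0]
finger_gap: 36.1
```

Run:
```python
from h import *
for z in (107,100,82):grasp([538.5,-161,z],.187,.153)
```

```text
t 11.3 tcp [ 542.  -168.5   90.3] F [-0.55 -0.15 -2.04] gap 36.1
row [-0.0004  0.008   0.0018] [-0.0073  0.0009 -0.0128]
t 11.3 tcp [ 542.  -168.5   90.3] F [-0.55 -0.15 -2.04] gap 36.1
row [0.0006 0.0081 0.0087] [-0.0073  0.0009 -0.0128]
t 11.3 tcp [ 542.  -168.5   90.3] F [-0.55 -0.15 -2.04] gap 36.1
row [0.0034 0.0081 0.0265] [-0.0073  0.0009 -0.0128]
```

send_rows --moves '[[[-0.0004,0.008,0.0,-0.007,0.001,-0.013],[-0.0004,0.008,0.0,-0.007,0.001,-0.013],[-0.0004,0.008,0.0,-0.007,0.001,-0.013],[-0.0004,0.008,0.0,-0.007,0.001,-0.013]]]'

```text
t: 11.7
tcp_pos: [541.4, -160.6, 91.0]
eef_rot: [[-0.971, -0.186, 0.151], [-0.184, 0.983, 0.028], [-0.153, -0.001, -0.988]]
contact_force: [-0.2, 1.1, -1.6]
finger_gap: 36.2
```

Run:
```python
from h import *
for z in (107,100,82):grasp([538.5,-161,z],.187,.153)
b=eyes.snapshot("side")[105:215,220:330]
cv2.imwrite("pics/p5.png",cv2.resize(b,None,fx=5,fy=5,interpolation=2)[:,:,::-1])
```

```text
t 11.7 tcp [ 541.4 -160.6   91. ] F [-0.23  1.06 -1.56] gap 36.2
row [0.0004 0.0002 0.0024] [-0.0009  0.001   0.0003]
t 11.7 tcp [ 541.4 -160.6   91. ] F [-0.23  1.06 -1.56] gap 36.2
row [0.0015 0.0002 0.0093] [-0.0009  0.001   0.0003]
t 11.7 tcp [ 541.4 -160.6   91. ] F [-0.23  1.06 -1.56] gap 36.2
row [0.0042 0.0002 0.0271] [-0.0009  0.001   0.0003]
```

View pics/p5.png

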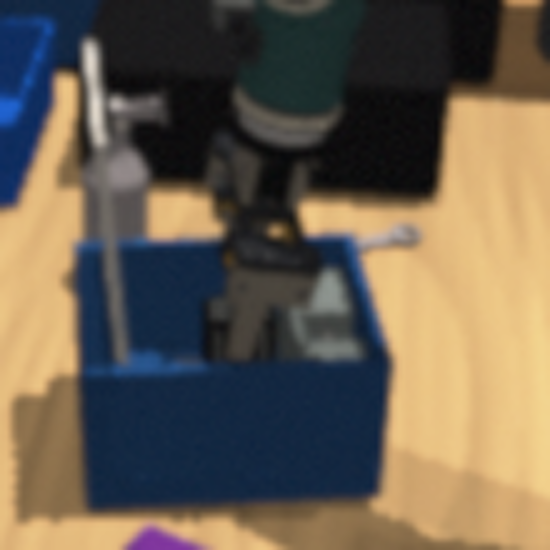

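The battery hangs upright between the fingers, roughly centred (crop x 205 to 277, finger around 247). Lowering by feel.

send_rows --moves '[[[0.0004,0.0002,0.0024,0,0,0],[0.001,0.0002,0.006,0,0,0],[0.0015,0.0002,0.0093,0,0,0],[0.0015,0.0002,0.0093,0,0,0]]]'

```text
t: 12.15
tcp_pos: [541.4, -160.5, 80.9]
eef_rot: [[-0.971, -0.186, 0.151], [-0.184, 0.983, 0.028], [-0.153, -0.001, -0.988]]
contact_force: [1.9, 0.5, -3.3]
finger_gap: 35.7
```

send_rows --moves '[[[0.0006,0,0.004,0,0,0],[0.0012,0,0.008,0,0,0],[0.0018,0,0.012,0,0,0],[0.0023,0,0.015,0,0,0],[0.0023,0,0.015,0,0,0]]]'

```text
t: 12.65
tcp_pos: [541.4, -160.4, 65.2]
eef_rot: [[-0.971, -0.186, 0.15], [-0.184, 0.983, 0.028], [-0.153, -0.001, -0.988]]
contact_force: [2.3, 0.0, -4.3]
finger_gap: 35.7
```

send_rows --moves '[[[0.0002,0,0.001,0,0,0],[0.0003,0,0.002,0,0,0],[0.0003,0,0.002,0,0,0]]]'

```text
t: 12.95
tcp_pos: [541.5, -160.5, 63.2]
eef_rot: [[-0.971, -0.186, 0.151], [-0.184, 0.983, 0.028], [-0.153, -0.001, -0.988]]
contact_force: [2.2, -0.8, -3.2]
finger_gap: 35.9
```

send_rows --moves '[[[0.0001,0,0.0007,0,0,0],[0.0002,0,0.0012,0,0,0],[0.0002,0,0.0012,0,0,0]]]'

```text
t: 13.25
tcp_pos: [541.6, -160.5, 62.3]
eef_rot: [[-0.971, -0.186, 0.151], [-0.184, 0.983, 0.028], [-0.153, -0.001, -0.988]]
contact_force: [0.5, 0.7, 1.6]
finger_gap: 36.0
```

send_rows --moves '[[[0.0001,0,0.0005,0,0,0],[0.0002,0,0.001,0,0,0],[0.0002,0,0.001,0,0,0]]]'

```text
t: 13.55
tcp_pos: [541.6, -160.5, 62.3]
eef_rot: [[-0.971, -0.186, 0.151], [-0.184, 0.983, 0.028], [-0.154, -0.001, -0.988]]
contact_force: [-2.4, 2.5, 11.2]
finger_gap: 35.9
```

The battery is on the floor: 62.3 is exactly 30 mm above the bench grasp height of 32.3. Releasing and retreating.

send_rows --moves '[[[0,0,-0.0005,0,0,0],[0,0,-0.0005,0,0,0],[0,0,-0.0005,0,0,0],[0,0,-0.0005,0,0,0],[0,0,-0.0005,0,0,0],[0,0,-0.02,0,0,0],[0,0,-0.05,0,0,0],[0,0,-0.09,0,0,0],[0,0,-0.13,0,0,0],[0,0,-0.15,0,0,0]]]' --fingers 0.65

```text
t: 14.55
tcp_pos: [519.8, -165.4, 213.9]
eef_rot: [[-0.97, -0.185, 0.156], [-0.184, 0.983, 0.027], [-0.158, -0.003, -0.987]]
contact_force: [-0.4, 0.1, 0.1]
finger_gap: 59.8
```

send_rows --moves '[[[0.03,0,-0.04,0,0,0],[0.06,0,-0.08,0,0.07,0],[0.1,0,-0.12,0,0.158,0],[0.13,0,-0.13,0,0.158,0],[0.13,0,-0.13,0,0.158,0],[0.13,0,-0.13,0,0.158,0]]]' --fingers 0

```text
t: 15.15
tcp_pos: [373.4, -192.7, 322.1]
eef_rot: [[-0.983, -0.185, 0.003], [-0.185, 0.983, -0.002], [-0.002, -0.003, -1.0]]
contact_force: [-0.2, -0.1, -0.5]
finger_gap: 13.9
```

```bash
cat >> h.py <<'E'
C=np.array([546.5,-159.3]);Y=.187
def bw(x,y,z): return [C[0]+x*np.cos(Y)-y*np.sin(Y),C[1]+x*np.sin(Y)+y*np.cos(Y),z]
def arc(phi,r,gap=0): # TCP for the front lower finger corner touching the lid
    return bw(85-r*np.cos(phi)+(4+gap)*np.sin(phi)+10,0,126+r*np.sin(phi)+(4+gap)*np.cos(phi))
E
python3 - <<'E'
from h import *
a=eyes.snapshot("top")
b=eyes.snapshot("side")
a=cv2.resize(a[130:260,260:370],None,fx=4,fy=4,interpolation=2);b=cv2.resize(b[90:220,220:310],None,fx=4,fy=4,interpolation=2)
cv2.imwrite("pics/p6.png",cv2.hconcat([a,b])[:,:,::-1])
for P in(bw(-60,0,350),bw(150,0,350),bw(150,0,310),arc(1.65,170,15)): rel(P,Rdown(Y+np.pi/2));print(np.round(P))
E
```

```text
t 15.25 tcp [ 373.9 -192.3  321.3] F [-0.16 -0.13  0.38] gap 6.0
row [-0.1157  0.0002 -0.0287] [-0.0023  0.0001  0.0003]
[ 488. -170.  350.]
t 15.25 tcp [ 373.9 -192.3  321.3] F [-0.16 -0.13  0.38] gap 6.0
row [-3.257e-01  2.000e-04 -2.870e-02] [-0.0023  0.0001  0.0003]
[ 694. -131.  350.]
t 15.25 tcp [ 373.9 -192.3  321.3] F [-0.16 -0.13  0.38] gap 6.0
row [-3.257e-01  3.000e-04  1.130e-02] [-0.0023  0.0001  0.0003]
[ 694. -131.  310.]
t 15.25 tcp [ 373.9 -192.3  321.3] F [-0.16 -0.13  0.38] gap 6.0
row [-3.031e-01  3.000e-04  2.740e-02] [-0.0023  0.0001  0.0003]
[ 672. -136.  294.]
```

View pics/p6.png

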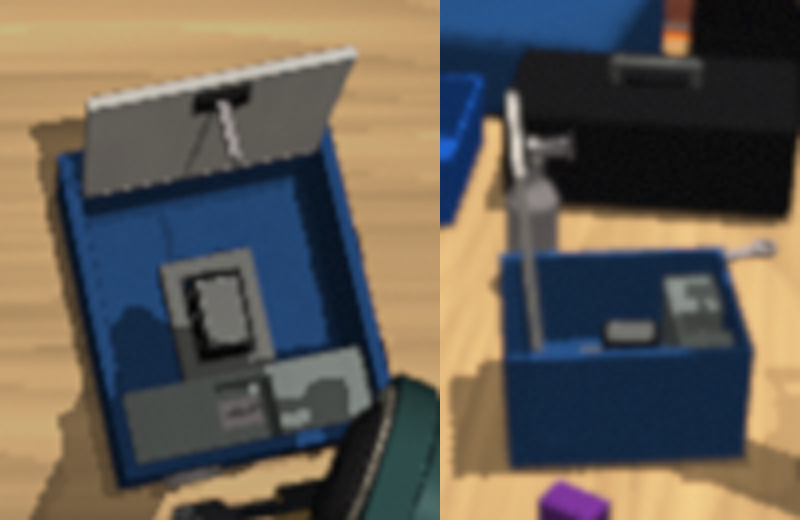

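The battery sits home in the collar (top crop around (220,310)) and the lid stands open, its top edge centred at (222,77). Going over the lid to its back.

send_rows --moves '[[[0,0,-0.03,0,0,0],[-0.06,0,-0.03,0,0,0],[-0.11,0,-0.03,0,0,0],[-0.16,0,-0.03,0,0,0],[-0.21,0,-0.03,0,0,0],[-0.26,0,-0.03,0,0,0],[-0.31,0,-0.03,0,0,0],[-0.326,0,-0.03,0,0,0],[-0.326,0,-0.03,0,0,0],[-0.326,0,-0.03,0,0,0]]]'

```text
t: 16.25
tcp_pos: [694.3, -130.9, 348.7]
eef_rot: [[-0.982, -0.187, -0.003], [-0.187, 0.982, -0.002], [0.004, -0.001, -1.0]]
contact_force: [-0.2, -0.7, -0.5]
finger_gap: 0.3
```

Run:
```python
from h import *
p=w("top",315.5,149.3,310);print(p,bw(85+14.6,0,310))
for P in(bw(150,0,305),arc(1.65,170,15),arc(1.65,170,0),arc(1.5,170,0)): rel(P,Rdown(Y+np.pi/2))
```

```text
[ 644.2866591  -141.98974502  310.        ] [np.float64(644.3636126368845), np.float64(-140.78316113215274), 310]
t 16.25 tcp [ 694.3 -130.9  348.7] F [-0.16 -0.72 -0.53] gap 0.3
row [ 0.0003 -0.0004  0.0437] [-0.0014 -0.0035  0.0014]
t 16.25 tcp [ 694.3 -130.9  348.7] F [-0.16 -0.72 -0.53] gap 0.3
row [ 0.0229 -0.0003  0.0548] [-0.0014 -0.0035  0.0014]
t 16.25 tcp [ 694.3 -130.9  348.7] F [-0.16 -0.72 -0.53] gap 0.3
row [ 0.0378 -0.0003  0.0537] [-0.0014 -0.0035  0.0014]
t 16.25 tcp [ 694.3 -130.9  348.7] F [-0.16 -0.72 -0.53] gap 0.3
row [ 0.0633 -0.0003  0.0531] [-0.0014 -0.0035  0.0014]
```

Run:
```python
from h import *
s=st();E=np.array(s["eef_rot"])
ph=list(np.arange(1.6,.14,-.065))
for i,p in enumerate(ph):
    r=170 if p>.9 else 170+min(7,(.9-p)/.5*7)
    print(i,round(p,3),np.round(E.T@(np.array(arc(p,r))-s["tcp_pos"])/1000,4).tolist())
```

```text
t 16.25 tcp [ 694.3 -130.9  348.7] F [-0.16 -0.72 -0.53] gap 0.3
0 1.6 [0.0463, -0.0003, 0.0531]
1 1.535 [0.0574, -0.0003, 0.0529]
2 1.47 [0.0684, -0.0003, 0.0534]
3 1.405 [0.0794, -0.0003, 0.0547]
4 1.34 [0.0903, -0.0002, 0.0566]
5 1.275 [0.101, -0.0002, 0.0593]
6 1.21 [0.1115, -0.0002, 0.0626]
7 1.145 [0.1218, -0.0002, 0.0667]
8 1.08 [0.1318, -0.0002, 0.0714]
9 1.015 [0.1415, -0.0001, 0.0767]
10 0.95 [0.1508, -0.0001, 0.0826]
11 0.885 [0.1598, -0.0001, 0.089]
12 0.82 [0.1689, -0.0001, 0.0955]
13 0.755 [0.1776, -0.0001, 0.1025]
14 0.69 [0.1859, -0.0, 0.1102]
15 0.625 [0.1937, -0.0, 0.1184]
16 0.56 [0.201, 0.0, 0.1272]
17 0.495 [0.2077, 0.0, 0.1365]
18 0.43 [0.2138, 0.0001, 0.1462]
19 0.365 [0.2188, 0.0001, 0.1566]
20 0.3 [0.2228, 0.0001, 0.1674]
21 0.235 [0.226, 0.0001, 0.1784]
22 0.17 [0.2286, 0.0001, 0.1896]
```

send_rows --moves '[[[0,0,0.03,0,0,0],[0,0,0.053,0,0,0],[0.01,0,0.053,0,0,0],[0.025,0,0.053,0,0,0],[0.032,0,0.053,0,0,0],[0.037,0,0.053,0,0,0],[0.042,0,0.053,0,0,0],[0.047,0,0.053,0,0,0],[0.052,0,0.053,0,0,0],[0.057,0,0.053,0,0,0]]]'

```text
t: 17.25
tcp_pos: [638.2, -141.5, 296.3]
eef_rot: [[-0.982, -0.188, -0.002], [-0.188, 0.982, -0.002], [0.002, -0.001, -1.0]]
contact_force: [3.6, -0.6, 2.2]
finger_gap: 0.3
```

Contact of about 4 N: the lid is being pushed. Sweeping along the arc.

send_rows --moves '[[[0.006,0,0.001,0,0,0],[0.0115,0,0.001,0,0,0],[0.017,0,0.0015,0,0,0],[0.0225,0,0.002,0,0,0],[0.028,0,0.003,0,0,0],[0.0335,0,0.004,0,0,0],[0.039,0,0.0055,0,0,0],[0.044,0,0.007,0,0,0],[0.0495,0,0.0085,0,0,0],[0.0545,0,0.01,0,0,0],[0.06,0,0.012,0,0,0],[0.065,0,0.0145,0,0,0]]]'

```text
t: 18.45
tcp_pos: [574.0, -153.7, 282.0]
eef_rot: [[-0.982, -0.188, -0.002], [-0.188, 0.982, -0.002], [0.002, -0.001, -1.0]]
contact_force: [2.8, 0.3, 1.4]
finger_gap: 0.3
```

Run:
```python
from h import *
s=st();E=np.array(s["eef_rot"])
for i,p in enumerate(np.arange(1.16,.1,-.045)):
    r=170 if p>.9 else 170+min(7,(.9-p)/.5*7)
    print(i,round(p,3),np.round(E.T@(np.array(arc(p,r))-s["tcp_pos"])/1000,4).tolist())
```

```text
t 18.45 tcp [ 574.  -153.7  282. ] F [2.8  0.26 1.44] gap 0.3
0 1.16 [-0.0028, -0.0004, -0.0015]
1 1.115 [0.0043, -0.0004, 0.0016]
2 1.07 [0.0111, -0.0004, 0.005]
3 1.025 [0.0178, -0.0004, 0.0087]
4 0.98 [0.0244, -0.0003, 0.0126]
5 0.935 [0.0307, -0.0003, 0.0169]
6 0.89 [0.037, -0.0003, 0.0214]
7 0.845 [0.0433, -0.0003, 0.0257]
8 0.8 [0.0495, -0.0003, 0.0304]
9 0.755 [0.0555, -0.0003, 0.0353]
10 0.71 [0.0613, -0.0002, 0.0406]
11 0.665 [0.0668, -0.0002, 0.0461]
12 0.62 [0.0721, -0.0002, 0.0519]
13 0.575 [0.0772, -0.0002, 0.0579]
14 0.53 [0.082, -0.0002, 0.0642]
15 0.485 [0.0865, -0.0001, 0.0707]
16 0.44 [0.0908, -0.0001, 0.0774]
17 0.395 [0.0947, -0.0001, 0.0844]
18 0.35 [0.0977, -0.0001, 0.0918]
19 0.305 [0.1004, -0.0001, 0.0993]
20 0.26 [0.1028, -0.0001, 0.1069]
21 0.215 [0.1048, -0.0001, 0.1146]
22 0.17 [0.1065, -0.0, 0.1224]
23 0.125 [0.1079, -0.0, 0.1302]
```

send_rows --moves '[[[0.004,0,0.0016,0,0,0],[0.011,0,0.005,0,0,0],[0.018,0,0.0087,0,0,0],[0.0245,0,0.0126,0,0,0],[0.031,0,0.017,0,0,0],[0.037,0,0.0214,0,0,0],[0.0433,0,0.0257,0,0,0],[0.0495,0,0.0304,0,0,0],[0.0555,0,0.0353,0,0,0],[0.0613,0,0.0406,0,0,0],[0.0668,0,0.0461,0,0,0],[0.072,0,0.052,0,0,0]]]'

```text
t: 19.65
tcp_pos: [502.8, -167.4, 229.9]
eef_rot: [[-0.982, -0.188, -0.002], [-0.188, 0.982, -0.002], [0.002, -0.001, -1.0]]
contact_force: [4.6, 1.3, 1.2]
finger_gap: 0.7
```

Run:
```python
from h import *
s=st();E=np.array(s["eef_rot"])
for i,p in enumerate(np.arange(.62,.05,-.045)):
    r=170 if p>.9 else 170+min(7,(.9-p)/.5*7)
    print(i,round(p,3),np.round(E.T@(np.array(arc(p,r))-s["tcp_pos"])/1000,4).tolist())
```

```text
t 19.65 tcp [ 502.8 -167.4  229.9] F [4.57 1.29 1.15] gap 0.7
0 0.62 [-0.0002, -0.0002, -0.0004]
1 0.575 [0.0049, -0.0002, 0.0056]
2 0.53 [0.0097, -0.0002, 0.0119]
3 0.485 [0.0142, -0.0001, 0.0184]
4 0.44 [0.0185, -0.0001, 0.0251]
5 0.395 [0.0223, -0.0001, 0.0321]
6 0.35 [0.0254, -0.0001, 0.0395]
7 0.305 [0.0281, -0.0001, 0.047]
8 0.26 [0.0305, -0.0001, 0.0546]
9 0.215 [0.0325, -0.0, 0.0623]
10 0.17 [0.0342, -0.0, 0.07]
11 0.125 [0.0355, -0.0, 0.0779]
12 0.08 [0.0365, -0.0, 0.0858]
```

send_rows --moves '[[[0.005,0,0.0056,0,0,0],[0.0097,0,0.012,0,0,0],[0.0142,0,0.0184,0,0,0],[0.0185,0,0.025,0,0,0],[0.022,0,0.032,0,0,0],[0.025,0,0.0395,0,0,0],[0.028,0,0.047,0,0,0],[0.0305,0,0.0546,0,0,0],[0.0325,0,0.0623,0,0,0],[0.034,0,0.07,0,0,0],[0.035,0,0.076,0,0,0]]]'

```text
t: 20.75
tcp_pos: [468.0, -174.1, 153.2]
eef_rot: [[-0.982, -0.188, -0.002], [-0.188, 0.982, -0.002], [0.002, -0.001, -1.0]]
contact_force: [3.6, 0.4, 3.7]
finger_gap: 0.6
```

Run:
```python
from h import *
s=st();E=np.array(s["eef_rot"])
for P in(bw(-83,0,140),bw(-83,0,126)):rel(P,Rdown(Y+np.pi/2))
b=eyes.snapshot("side")[100:220,210:330]
cv2.imwrite("pics/p7.png",cv2.resize(b,None,fx=4,fy=4,interpolation=2)[:,:,::-1])
```

```text
t 20.75 tcp [ 468.  -174.1  153.2] F [3.58 0.38 3.67] gap 0.6
t 20.75 tcp [ 468.  -174.1  153.2] F [3.58 0.38 3.67] gap 0.6
row [ 0.0031 -0.      0.0132] [-0.0014 -0.0024  0.0019]
t 20.75 tcp [ 468.  -174.1  153.2] F [3.58 0.38 3.67] gap 0.6
row [0.0031 0.     0.0272] [-0.0014 -0.0024  0.0019]
```

View pics/p7.png

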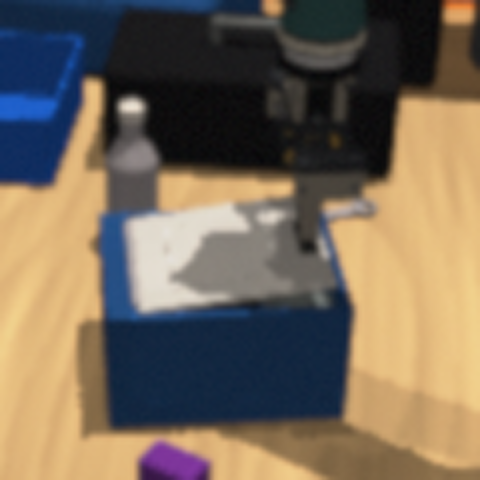

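The lid is almost shut with the fingertip on the pad (crop (308,245)). Now pressing down slowly.

send_rows --moves '[[[0.0005,0,0.004,0,0,0],[0.001,0,0.008,0,0,0],[0.0015,0,0.011,0,0,0],[0.0015,0,0.014,0,0,0],[0.0015,0,0.016,0,0,0],[0.0015,0,0.018,0,0,0],[0.0015,0,0.02,0,0,0],[0.0015,0,0.022,0,0,0],[0.0015,0,0.024,0,0,0],[0.0015,0,0.026,0,0,0],[0.0015,0,0.0275,0,0,0],[0.0015,0,0.0275,0,0,0]]]'

```text
t: 22.0
tcp_pos: [465.3, -174.5, 124.6]
eef_rot: [[-0.982, -0.188, -0.005], [-0.188, 0.982, -0.002], [0.005, -0.001, -1.0]]
contact_force: [1.2, 0.6, 4.7]
finger_gap: 0.4
```

send_rows --moves '[[[0,0,0.0007,0,0,0],[0,0,0.0015,0,0,0],[0,0,0.0015,0,0,0]]]'

```text
t: 22.3
tcp_pos: [465.4, -174.5, 123.1]
eef_rot: [[-0.982, -0.187, -0.004], [-0.187, 0.982, -0.002], [0.005, -0.001, -1.0]]
contact_force: [2.0, -0.2, 3.4]
finger_gap: 0.5
```

send_rows --moves '[[[0,0,0.0007,0,0,0],[0,0,0.0015,0,0,0],[0,0,0.0015,0,0,0]]]'

```text
t: 22.6
tcp_pos: [465.4, -174.5, 121.6]
eef_rot: [[-0.982, -0.188, -0.004], [-0.188, 0.982, -0.002], [0.005, -0.001, -1.0]]
contact_force: [1.3, 0.1, 3.8]
finger_gap: 0.5
```

send_rows --moves '[[[0,0,0.0005,0,0,0],[0,0,0.001,0,0,0],[0,0,0.001,0,0,0]]]'

```text
t: 22.9
tcp_pos: [465.4, -174.5, 120.5]
eef_rot: [[-0.982, -0.188, -0.004], [-0.188, 0.982, -0.002], [0.005, -0.001, -1.0]]
contact_force: [1.5, -0.8, 3.4]
finger_gap: 0.1
```

send_rows --moves '[[[0,0,0.0007,0,0,0],[0,0,0.0014,0,0,0],[0,0,0.0014,0,0,0]]]'

```text
t: 23.2
tcp_pos: [465.5, -174.5, 119.1]
eef_rot: [[-0.982, -0.188, -0.004], [-0.188, 0.982, -0.002], [0.005, -0.001, -1.0]]
contact_force: [1.3, 0.8, 5.1]
finger_gap: 0.7
```

send_rows --moves '[[[0,0,0.0006,0,0,0],[0,0,0.0012,0,0,0],[0,0,0.0012,0,0,0]]]'

```text
t: 23.5
tcp_pos: [465.6, -174.5, 118.1]
eef_rot: [[-0.982, -0.188, -0.004], [-0.188, 0.982, -0.002], [0.004, -0.001, -1.0]]
contact_force: [0.3, 0.4, 6.1]
finger_gap: 0.6
```

send_rows --moves '[[[0,0,0.0006,0,0,0],[0,0,0.0013,0,0,0],[0,0,0.0013,0,0,0]]]'

```text
t: 23.8
tcp_pos: [465.6, -174.5, 117.3]
eef_rot: [[-0.982, -0.188, -0.004], [-0.188, 0.982, -0.001], [0.004, -0.001, -1.0]]
contact_force: [-0.9, 1.0, 9.9]
finger_gap: 0.4
```

send_rows --moves '[[[0,0,0.0006,0,0,0],[0,0,0.001,0,0,0],[0,0,0.001,0,0,0]]]'

```text
t: 24.1
tcp_pos: [465.7, -174.4, 117.1]
eef_rot: [[-0.982, -0.188, -0.004], [-0.188, 0.982, -0.001], [0.004, -0.001, -1.0]]
contact_force: [-1.3, 1.6, 10.9]
finger_gap: 0.8
```

send_rows --moves '[[[0,0,0.0006,0,0,0],[0,0,0.0013,0,0,0],[0,0,0.0013,0,0,0]]]'

```text
t: 24.4
tcp_pos: [465.7, -174.4, 116.6]
eef_rot: [[-0.982, -0.188, -0.004], [-0.188, 0.982, -0.001], [0.004, -0.0, -1.0]]
contact_force: [-1.4, 1.4, 13.4]
finger_gap: 0.5
```

13.4 N against the stop, so I'm letting it rise slowly.

send_rows --moves '[[[0,0,-0.002,0,0,0],[0,0,-0.005,0,0,0],[0,0,-0.008,0,0,0],[0,0,-0.011,0,0,0],[0,0,-0.014,0,0,0],[0,0,-0.018,0,0,0],[0,0,-0.022,0,0,0],[0,0,-0.022,0,0,0]]]'

```text
t: 25.2
tcp_pos: [465.7, -174.4, 138.8]
eef_rot: [[-0.982, -0.188, -0.004], [-0.188, 0.982, -0.001], [0.004, -0.0, -1.0]]
contact_force: [-0.4, 0.1, 0.7]
finger_gap: 0.6
```

No force at 139 mm, so the lid seems to have latched. Retreating and looking.

send_rows --moves '[[[0,0,-0.02,0,0,0],[0.02,0,-0.06,0,0,0],[0.06,0,-0.08,0,0,0],[0.1,0,-0.08,0,0,0],[0.12,0,-0.08,0,0,0],[0.12,0,-0.08,0,0,0],[0.12,0,-0.08,0,0,0]]]'

```text
t: 25.9
tcp_pos: [348.6, -196.8, 219.5]
eef_rot: [[-0.982, -0.187, -0.003], [-0.187, 0.982, -0.001], [0.003, -0.001, -1.0]]
contact_force: [-0.0, -0.8, -0.2]
finger_gap: 0.4
```

Run:
```python
from h import *
st()
a=eyes.snapshot("top");b=eyes.snapshot("side")
a=cv2.resize(a[80:280,90:440],None,fx=1.6,fy=1.6,interpolation=2);b=cv2.resize(b[140:220,215:275],None,fx=4,fy=4,interpolation=2)
cv2.imwrite("pics/p8.png",cv2.hconcat([a,b])[:,:,::-1])
```

```text
t 25.9 tcp [ 348.6 -196.8  219.5] F [-0.01 -0.79 -0.17] gap 0.4
```

View pics/p8.png

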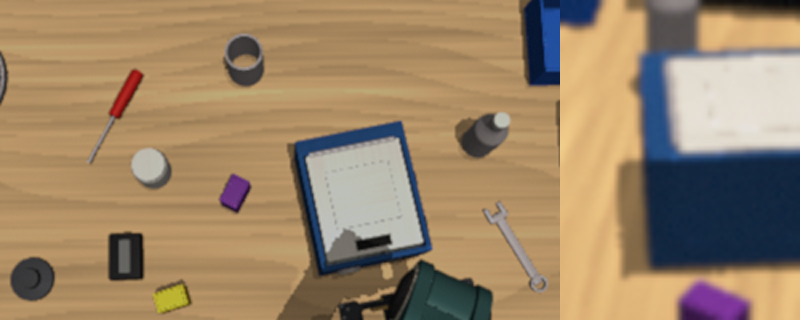

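The lid is flush and shut (top crop, pad at (373,242)), the bystanders are in place and the arm is clear. Handing in.

```bash
python3 -c "
from bench import job;print(job.finish_job())"
```

```text
the job is handed in; nothing more can be done
None
```

The job is done and handed in at about 26 s; no verdict was reported.

- **Opening:** I pressed the pad by feel to about 11 N up (about 12 N in all). The latch let go and the lid sprang fully open.
- **Battery:** The black battery with the grey cap is upright in the well. At touchdown the tool was exactly 30 mm higher than when it gripped the battery on the bench, which matches the well floor. The floor contact peaked at about 11 N.
- **Closing:** I swung the lid over from behind and pressed it to 13.4 N, then let it rise slowly.
- **Last checks:** The last pictures show the lid shut and flush after I let go, with no force on the tool and the arm clear. The bystanders in view (all but the far left edge of the bench was in frame) look unmoved by eye; I did not measure them. The battery was last seen before the lid closed.
- **Off plan:** Above the well the tool was briefly about 8 mm off sideways, because the arm was still moving when I worked out the step. I corrected it before lowering the battery in. No check failed or disagreed.

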